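# Square the tile and hold the spray mask over it

### The arm

A 7-joint arm with a two-finger parallel gripper is mounted at the origin on the work surface. World frame = base frame: x ahead of the robot, y to its left, z up, the work surface at z = 0. Lengths are in m, angles in rad, forces in N, time in s.
With the tool pointing down it reaches from about 0.35 to 0.9 m from the base axis. Payload 8.1 kg.
Tool frame: the origin (TCP) lies on the centre line of the jaws, within the pads' length; the fingertips stand 11 mm ahead of it and the grasp point (between the pads) lies 8 mm behind it; z points along the fingers, y is the line along which they close (so a half turn about z gives the same grasp; the last joint's range is limited). The gripper opens to 92 mm and grips with 3 to 60 N. Pads are 19 mm wide; open, the fingers measure 130 mm over their backs; the gripper's body (75 mm by 190 mm) begins 47 mm behind the grasp point.
Start: joints at [-1.4, 0.434, 0.025, 1.573, -0.012, 1.134, -0.075], TCP at [0.169, 0.602, 0.238] pointing down, gripper open.
Joint ranges: [-2.62, 2.62], [-0.44, 2.09], [-1.27, 1.32], [0.08, 2.57], [-1.32, 4.46], [0.12, 2], [-2.74, 2.74]. Speed limits (rad/s): [2.22, 2.22, 3.01, 3.01, 3.14, 3.14, 3.14].

### API

Orientations are given as a 3x3 rotation matrix whose columns are the frame's x, y, z axes.
In Python, from plant import robot, optics, readout gives the robot as it stands. Calls block until the motion is done:
- robot.movep(position, orientation): joint-space move of the TCP to a pose.
- robot.movel(position, orientation=None, vel=0.15): straight line of the TCP; orientation=None keeps the orientation; vel is the mean speed in m/s.
- robot.move_joints(angles): joint-space move.
- robot.open_gripper() and robot.close(newtons=None): open the fingers fully, or close them until they stop; newtons is the grip in N (None keeps the last).
- robot.dwell(seconds).
- robot.solve_ik(position, orientation): joint angles nearest the present ones, or None.
- optics.capture(name): name is "side" or "top"; returns a dict with "color" (420x560x3 uint8, red, green, blue), "z_map" (420x560 float32, m along the optical axis (not along the pixel's ray), 0 where there is no reading), "fx", "fy", "cx", "cy" (pixels), "R" (3x3) and "t" (3): a world point X has camera coordinates R X + t. Camera axes: x right, y down, z forward; pixel columns grow to the right and rows downward; lengths in m; the calibration is good to about 2 mm. A picture is of the moment at which its call begins.
A pose or a line that the arm cannot do raises robot.Unreachable and nothing moves.
- robot.finish_job(): hands the job in; it is judged then, once.
Readings, each from a call of its own:
- readout.current_clock(): time.
- readout.current_qpos(): joint angles.
- readout.current_qvel(): joint speeds.
- readout.current_joint_torque(): joint torques, N m.
- readout.current_position(): TCP position.
- readout.current_eef_rot(): TCP orientation.
- readout.current_contact_force(): force on the tool from outside, world axes, zero at the start.
- readout.current_wrist_torque(): the same for the moment, N m.
- readout.current_gripper_width(): opening from 0.0 (shut) to 1.0 (fully open).
- readout.current_finger_force(): force on a finger pad.
Only numpy, scipy, OpenCV 4.12 (cv2) and the standard library are available. Lean on these libraries where they do the work, as an engineer would, in place of code of your own. Each camera call takes 0.05 s, during which the arm holds its last target. There are 200 camera calls.

### The job

Push the terracotta tile square and flush into the fence corner of the wooden jig. Then pick the spray mask up by its wooden grip, carry it over the row of cups without disturbing them, and finish holding it level about 10 mm above the tile, its pattern centred on the tile and square to it with the grip on the jig's open side opposite the back fence, ready for spraying: do not put it down or let go, and never let the mask touch the tile.

Things in the scene. Friction and masses are not known exactly. Their poses are not given: they have to be found in the camera images.
- jig: Tile jig fixed to the bench: pale wooden board 230 x 230 x 12 mm with two dark batten fences 20 mm wide, 7 mm higher than the board: back fence along its +x edge (inner face at x = 95 mm), side fence along its +y edge (inner face at y = 95 mm); -x and -y edges open. Its x points away from the robot, within 15 deg. Origin: centre of the underside, on the bench.
- home (a point): Where the centre of the tile's underside lies when the tile is flush in the corner: at (45, 45, 12) mm in the jig's frame, on the board's top, 12 mm above the bench; axes as the jig's.
- tile: Loose square terracotta tile 100 x 100 x 10 mm, about 0.2 kg, flat on the jig board, 20 to 80 mm off the corner place in x and y and turned up to 15 deg against the jig. In place its face is 3 mm higher than the fences. Origin: centre of its underside; x, y along its edges, x roughly the jig's x, z up.
- tile_face (a point): Centre of the tile's upper face, 10 mm above its origin, axes as the tile's.
- mask: Loose spray mask, about 0.1 kg, flat on the bench across the cups from the jig: grey plastic sheet 3 mm thick, x -84 to 60 mm, y -60 to 60 mm, with a 64 mm square cut-out quartered by a diagonal cross with a disc in the middle; a wooden grip batten on top along its -x edge. Origin: pattern centre on the sheet's underside (on the bench at the start); z up.
- mask_grip (a point): Middle of the mask's wooden grip, at (-72, 0, 24) mm in the mask's frame, axes as the mask's: a batten 18 mm wide (x), 110 mm long (y), 3 to 37 mm above the sheet's underside, to be pinched from above across its width. The sheet reaches 3 mm past it at the outer edge.
- wareboard: Fixed board 330 x 90 x 15 mm lying between the jig and the mask, its length (x) pointing away from the robot, with the three cups in a row on it. Origin: centre of its underside.
- cup0: Loose unglazed white cup (nearest the robot in the row), 72 mm across the rim, 90 mm tall, standing on the ware board (its rim 105 mm above the bench). Must not be disturbed. Origin: centre of its foot.
- cup1: Loose unglazed white cup (the middle one in the row), 72 mm across the rim, 90 mm tall, standing on the ware board (its rim 105 mm above the bench). Must not be disturbed. Origin: centre of its foot.
- cup2: Loose unglazed white cup (the farthest in the row), 72 mm across the rim, 90 mm tall, standing on the ware board (its rim 105 mm above the bench). Must not be disturbed. Origin: centre of its foot.
- jar: Loose lidded white glaze jar, 68 mm across, 85 mm tall, on the bench beyond the ware board. Must not be disturbed. Origin: centre of its foot.
There are look-alikes about, which are no part of the job. Of the things that look like the tile, the smallest one is meant.

How it is judged:
By the outcome, as a careful person would: the job done as asked, in the order asked, and still so for the second after the job is handed in, while the arm keeps its last pose, push and grip.
It also fails if it takes over 72 s, if anything falls off the work surface, if the arm or the gripper's body presses on something with over 40 N, if the wrist force passes 120 N, or if a joint passes its speed limit or range.

## Working session

There is one attempt and no reset: what is moved stays moved. The work goes in short steps, each a Python script; the robot and the scene stay as the last script left them, time stands still between calls to the robot, and variables do not carry over. Pictures are saved under pics/ and viewed, at most 10 in all, crops included, and the job is handed in when it is done.

```bash
ls; mkdir -p pics; python3 - <<'E'
from plant import robot, optics, readout
import cv2,numpy as np
for n in("top","side"):
    c=optics.capture(n); cv2.imwrite(f"pics/{n}0.png",c["color"][...,::-1]); np.savez(f"{n}0.npz",**c)
    R,t=c["R"],c["t"]; print(n,c["fx"],c["cx"],c["cy"],(-R.T@t).round(3),R.round(2).tolist())
print(readout.current_clock(),readout.current_position(),readout.current_eef_rot().round(3).tolist())
E
```

```text
pics
top 400.37244946465836 279.9799432626555 215.59346196237647 [ 0.315 -0.018  1.079] [[0.13, -0.99, 0.0], [-0.97, -0.13, -0.21], [0.2, 0.02, -0.98]]
side 420.4343449853592 278.50691665301554 211.59057709065394 [ 0.186 -0.803  0.945] [[0.92, -0.39, -0.02], [-0.29, -0.66, -0.69], [0.26, 0.64, -0.72]]
0.1 [0.16893672 0.60127777 0.23701489] [[-0.963, 0.27, -0.0], [0.27, 0.963, -0.001], [-0.0, -0.001, -1.0]]
```

View pics/top0.png

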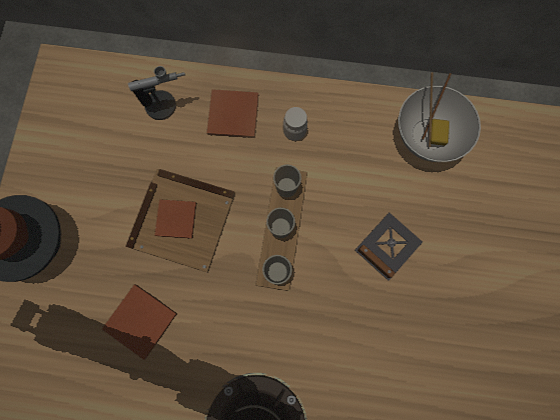

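View pics/side0.png

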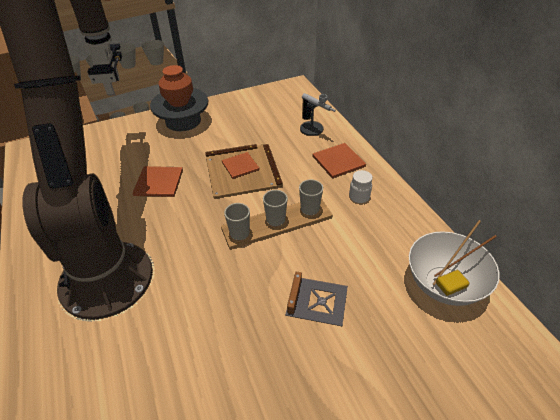

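The tile look-alikes in the top view are at (233,113), (140,320) and (176,218). The one on the jig at (176,218) is the smallest, so that is the tile. The mask is at (390,245) with its grip at its lower left, about (376,263). The cups are at (287,180), (281,223) and (277,268), and the jar is at (295,123).

```bash
cat > h.py <<'E'
import cv2, numpy as np
from plant import robot, optics, readout
def cast(c,uv,z):
    uv=np.atleast_2d(np.asarray(uv,float)); R,t=c["R"],c["t"]
    d=np.c_[(uv[:,0]-c["cx"])/c["fx"],(uv[:,1]-c["cy"])/c["fy"],np.ones(len(uv))]@R
    o=-R.T@t
    return o+d*((z-o[2])/d[:,2])[:,None]
def proj(c,X):
    p=np.atleast_2d(X)@c["R"].T+c["t"]
    return np.c_[p[:,0]/p[:,2]*c["fx"]+c["cx"],p[:,1]/p[:,2]*c["fy"]+c["cy"]]
def cloud(c):
    v,u=np.indices(c["z_map"].shape); z=c["z_map"]
    P=np.stack([(u-c["cx"])/c["fx"]*z,(v-c["cy"])/c["fy"]*z,z],-1)
    return (P-c["t"])@c["R"]
def rect(P):
    (c,s,a)=cv2.minAreaRect((P[:,:2]*1000).astype(np.float32)); return np.round(c,1),np.round(s,1),round(a,2)
def blobs(m,amin=60):
    return [k for k in cv2.findContours(m.astype(np.uint8),cv2.RETR_EXTERNAL,cv2.CHAIN_APPROX_NONE)[0] if cv2.contourArea(k)>amin]
def red(c):
    h=cv2.cvtColor(c["color"],cv2.COLOR_RGB2HSV).astype(int)
    return ((h[...,0]<9)|(h[...,0]>172))&(h[...,1]>130)&(h[...,2]>70)
def dark(c):
    return c["color"].max(-1)<75
E
python3 - <<'E'
from h import *
for n in("top","side"):
    c=dict(np.load(f"{n}0.npz")); P=cloud(c); im=c["color"]
    print(n,"table z",np.median(P[...,2][c["z_map"]>0]))
    for k in blobs(red(c),100):
        print(" red",k.reshape(-1,2).mean(0).round(),rect(cast(c,k.reshape(-1,2),.022)), rect(cast(c,k.reshape(-1,2),.01)))
    for uv in ([(176,218),(148,215),(200,185),(210,220),(390,262),(376,262),(366,247),(391,242),(391,215),(287,165),(295,115)] if n=="top" else [(240,165),(275,165),(245,185),(293,295),(321,300),(335,315)]):
        print(uv,im[uv[1],uv[0]],P[uv[1],uv[0]].round(4))
a=dict(np.load("top0.npz"))["color"][...,::-1]
A=cv2.resize(a[160:280,115:245],None,fx=5,fy=5,interpolation=cv2.INTER_CUBIC)
cv2.imwrite("pics/crop1.png",np.clip(A*1.6,0,255)[:600])
E
```

```text
top table z 8.412433906198527e-05
(176, 218) [101  58  41] [0.4934 0.2853 0.0219]
(148, 215) [111  88  60] [0.4933 0.3651 0.0123]
(200, 185) [49 30 21] [0.5937 0.2378 0.0188]
(210, 220) [95 74 53] [0.5014 0.1954 0.0133]
(390, 262) [61 58 60] [ 0.4528 -0.3003  0.0028]
(376, 262) [90 61 41] [ 0.4431 -0.2542  0.0415]
(366, 247) [86 59 42] [ 0.4794 -0.2261  0.0369]
(391, 242) [85 82 80] [ 0.5072 -0.2989  0.003 ]
(391, 215) [59 57 60] [ 0.5822 -0.2937  0.0018]
(287, 165) [91 88 79] [0.6525 0.0058 0.1048]
(295, 115) [129 125 117] [0.7996 0.0027 0.0892]
side table z -0.0005391011443416343
(240, 165) [165  87  53] [0.4879 0.2782 0.0237]
(275, 165) [68 39 18] [0.6004 0.2376 0.0161]
(245, 185) [166 127  81] [0.473  0.1898 0.0104]
(293, 295) [143  88  47] [ 0.4348 -0.2752  0.0382]
(321, 300) [148 138 139] [ 0.5044 -0.2976  0.0034]
(335, 315) [91 86 87] [ 0.5176 -0.3492  0.0006][ WARN:0@0.191] global loadsave.cpp:1063 imwrite_ Unsupported depth image for selected encoder is fallbacked to CV_8U.
```

View pics/crop1.png

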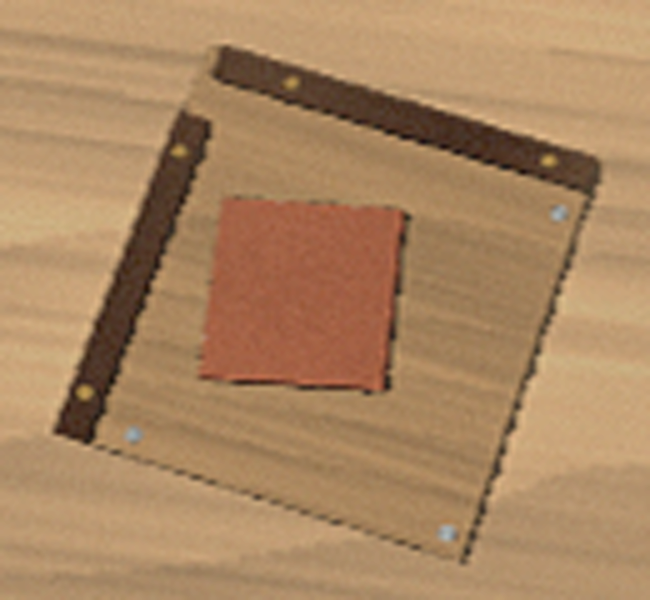

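The crop confirms the tile: a red square at (176,218) on the pale board, with the fences at the top and left.

```bash
cat >> h.py <<'E'
K=6
def roi(c,X,r):
    """upsampled window about world point X, half-size r px"""
    u,v=proj(c,X)[0].round().astype(int); u0,v0=max(u-r,0),max(v-r,0)
    a=c["color"][v0:v+r,u0:u+r]
    return cv2.resize(a,None,fx=K,fy=K,interpolation=cv2.INTER_CUBIC).astype(int),(u0,v0)
def topx(k,o): return (k.reshape(-1,2)+.5)/K-.5+np.array(o)
def biggest(m,n=1): return sorted(blobs(m,20*K),key=cv2.contourArea)[::-1][:n]
def sides(P):
    """minAreaRect seeds, then line fit of each side; returns centre, mean sizes, angle mod 90 (mm, deg)"""
    P=P[:,:2]*1000; (c,s,a)=cv2.minAreaRect(P.astype(np.float32)); a=np.radians(a); L=[]
    for i,(h,w) in enumerate([(s[0],s[1]),(s[1],s[0])]):
        n=np.array([np.cos(a+i*np.pi/2),np.sin(a+i*np.pi/2)]); e=np.array([-n[1],n[0]])
        for sg in(1,-1):
            q=(P-c); k=(abs(q@n-sg*h/2)<4)&(abs(q@e)<w/2*.8); 
            l=cv2.fitLine(P[k].astype(np.float32),cv2.DIST_HUBER,0,.01,.01).ravel(); L.append(l)
    def X(l,m):
        t=np.linalg.solve(np.c_[l[:2],-m[:2]],m[2:]-l[2:]); return l[2:]+t[0]*l[:2]
    C=np.array([X(L[0],L[2]),X(L[2],L[1]),X(L[1],L[3]),X(L[3],L[0])])
    d=np.roll(C,-1,0)-C; an=np.degrees(np.arctan2(d[:,1],d[:,0]))
    an=(an+45)%90-45
    return C.mean(0).round(1),np.linalg.norm(d,axis=1).round(1),an.round(1),C
def tile(c,X=(.49,.285,.022),z=.022,r=45):
    a,o=roi(c,X,r); m=(a[...,0]>1.62*a[...,1])&(a[...,0]>(75 if c["R"][2,1]<.3 else 110))
    return sides(cast(c,topx(biggest(m)[0],o),z))
def fences(c,X=(.5,.28,.019),r=75):
    a,o=roi(c,X,r); m=(a[...,0]<(70 if c["R"][2,1]<.3 else 105))&(a[...,0]>1.3*a[...,2])
    m=cv2.morphologyEx(m.astype(np.uint8),cv2.MORPH_OPEN,np.ones((15,15)))
    return [cast(c,topx(k,o),.019) for k in biggest(m,2)]
def hole(c,X,z,r=40):
    """mask cutout: bright in grey sheet"""
E
python3 - <<'E'
from h import *
for n in("top","side"):
    c=dict(np.load(f"{n}0.npz"))
    print(n,tile(c)[:3])
    for P in fences(c):
        s=sides(P); print(" fence",*s[:3],s[3].round(1).tolist())
    a,o=roi(c,(.507,-.299,0),45)
    m=(a.max(-1)-a.min(-1)<(14 if n=="top" else 22)); k=biggest(m)[0]; s=sides(cast(c,topx(k,o),.003)); print(" sheet",*s[:3],s[3].round().tolist())
    inn=cv2.drawContours(np.zeros(m.shape,np.uint8),[cv2.convexHull(k)],-1,1,-1)
    hm=cv2.erode(inn,np.ones((31,31)))&(~m).astype(np.uint8)
    ks=biggest(hm,6); 
    for q in ks: print("  hole",cv2.contourArea(q)/36,rect(cast(c,topx(q,o),.003))[0])
    m2=((a[...,0]>1.3*a[...,2])&(a[...,0]<(100 if n=="top" else 150))) 
    cv2.imwrite(f"pics/m_{n}.png",np.hstack([a[...,::-1],np.repeat((m*255)[...,None],3,2)]).astype(np.uint8)[:600,:])
t,s=[dict(np.load(f"{n}0.npz")) for n in("top","side")]
P=cloud(t)
for nm,lo in(("cup",.10),):
    m=(P[...,2]>.07)&(P[...,2]<.12)&(P[...,0]<.9)&(P[...,0]>.3)&(abs(P[...,1])<.2)
    for k in blobs(m,60): print(nm,rect(P[k[:,0,1],k[:,0,0]]),cv2.minEnclosingCircle((P[k[:,0,1],k[:,0,0]][:,:2]*1000).astype(np.float32)))
m=(P[...,2]>.025)&(P[...,2]<.05)&(P[...,0]<.6)&(P[...,0]>.38)&(P[...,1]<-.18)&(P[...,1]>-.36)
for k in blobs(m,20): print("grip",rect(P[k[:,0,1],k[:,0,0]]))
E
```

```text
top (array([492.6, 287.8], dtype=float32), array([97. , 96.9, 96.7, 96.4], dtype=float32), array([3.4, 3.9, 3.7, 3.7], dtype=float32))
 fence [596.3 249.9] [219.8  19.8 221.7  19.8] [-9.8 -6.6 -9.8 -1.1] [[605.2000122070312, 358.79998779296875], [567.5999755859375, 142.3000030517578], [587.2000122070312, 140.0], [625.0, 358.5]]
 fence [491.  379.9] [ 20.3 184.9  20.8 183.7] [-8.9 -9.8 -5.6 -9.7] [[401.79998779296875, 405.5], [398.6000061035156, 385.3999938964844], [580.7999877929688, 353.8999938964844], [582.7999877929688, 374.6000061035156]]
 sheet [ 496.5 -292.5] [117.9 142.6 118.3 142.7] [-36.  -36.  -36.  -35.8] [[473.0, -203.0], [404.0, -298.0], [520.0, -382.0], [589.0, -286.0]]
  hole 272.97222222222223 [ 454.  -261.9]
  hole 99.02777777777777 [ 517.7 -280.8]
  hole 98.98611111111111 [ 493.9 -316.9]
  hole 97.22222222222223 [ 488.3 -287.2]
  hole 94.45833333333333 [ 523.5 -312.2]
side (array([489.9, 286.8], dtype=float32), array([98.4, 98.7, 98.6, 98.6], dtype=float32), array([3.4, 3.6, 3.5, 3.7], dtype=float32))
 fence [402.9 563.3] [225.8 126.7 201.7  31.6] [-3.1 23.6 21.8 23
[... 555 characters left out ...]
 -312.7]
  hole 98.56944444444444 [ 491.6 -317.7]
  hole 97.09722222222223 [ 485.8 -287.9]
  hole 89.30555555555556 [ 517.4 -283. ]
  hole 42.93055555555556 [ 438.7 -280.6]
cup (array([387.4,  -2.3]), array([67.6, 70.3]), 7.35) ((387.15338134765625, -2.0914509296417236), 35.70279312133789)
cup (array([505.3,   5.3]), array([70.5, 69.2]), 52.77) ((505.7728271484375, 5.1932573318481445), 35.84017562866211)
cup (array([621.1,   3.1]), array([69.1, 68.6]), 7.88) ((620.3385009765625, 3.7276251316070557), 35.81132125854492)
cup (array([795.7,   2.5]), array([57.7, 57.6]), 66.56) ((796.3643798828125, 2.228837490081787), 30.18317985534668)
grip (array([ 447.6, -256.2]), array([108.9,  19.4]), 54.29)
```

Measured from the pictures:
- **Jig:** yaw -9.8°, origin about (0.4937, 0.2728).
- **Tile:** 49 and 31 mm off the corner place, turned 13.5°. This fits the description.
- **Mask:** yaw about -36°, pattern centre (0.505, -0.2995). The grip fits the depth reading.

Next I push the tile home with closed fingers.

```bash
cat >> h.py <<'E'
yaw=np.radians(-9.83); EX=np.array([np.cos(yaw),np.sin(yaw),0]); EY=np.array([-EX[1],EX[0],0]); J0=np.array([.4937,.2728,0])
def J(x,y,z): return J0+(x*EX+y*EY)/1000+np.array([0,0,z/1000])
def Rd(y): y=np.asarray(y,float); z=np.array([0,0,-1.]); return np.c_[np.cross(y,z),y,z]
def push(d,start,steps,fmax,step=2.):
    """from start (jig mm) along jig direction d in small steps until the force along it is -fmax"""
    w=EX*d[0]+EY*d[1]; f0=readout.current_contact_force(); p=np.array(start,float)
    for i in range(steps):
        p[:2]+=step*np.array(d); robot.movel(J(*p),vel=.04)
        f=(readout.current_contact_force()-f0)@w
        if f<-fmax: break
    return p.round(1),round(float(f),1)
E
python3 - <<'E'
from h import *
q=robot.solve_ik
for nm,p,y in [("px",J(-90,14,26),EY),("py",J(48,-70,26),EX),("py-",J(48,-70,26),-EX)]: print(nm,q(p,Rd(y)))
m=np.radians(-36); mx=np.array([np.cos(m),np.sin(m),0])
for s in(1,-1): print("grasp",s,q([.447,-.257,.02],Rd(s*mx)),"fin",q(J(-27,45,48),Rd(s*EX)))
robot.close(20)
robot.movep(J(-92,16,80),Rd(EY)); robot.movel(J(-92,16,26))
f0=readout.current_contact_force()
robot.movel(J(-22,16,26),vel=.06); print("slide",(readout.current_contact_force()-f0).round(1))
print(push((1,0),(-22,16,26),8,8),readout.current_clock(),readout.current_gripper_width())
E
```

```text
px [-0.79416592  0.53448852  0.06838323  2.07039326 -0.06789418  0.53875127
  0.72223465]
py [-0.78120089  0.63939381  0.47740358  1.95463811 -0.46566503  0.65682597
 -0.18053934]
py- [-0.30859214  0.60633723 -0.1966543   1.9128137   0.18754961  0.63997642
  2.34809476]
grasp 1 [-0.30032815  0.88649348  1.13922308  2.10439955 -1.07639697  0.92655523
  0.85187737] fin [-0.94506672  0.59550657  0.36588666  1.91223139 -0.32044755  0.69075648
 -0.55904801]
grasp -1 [-0.30032815  0.88649348  1.13922308  2.10439955 -1.07639697  0.92655523
 -2.28971528] fin [-0.51219195  0.58951201 -0.24895427  1.8733709   0.21314923  0.70436605
  2.08612274]
slide [-7.7  2.5  5. ]
(array([-18.,  16.,  26.]), -9.9) 5.3917 0.006923664476844737
```

```bash
python3 - <<'E'
from h import *
robot.movel(J(-30,16,26)); robot.movel(J(-60,10,70),vel=.3); robot.movep(J(48,-72,70),Rd(EX)); robot.movel(J(48,-72,26))
f0=readout.current_contact_force()
robot.movel(J(48,-26,26),vel=.06); print("slide",(readout.current_contact_force()-f0).round(1))
print(push((0,1),(48,-26,26),8,9),readout.current_clock())
robot.movel(J(48,-40,26)); robot.movel(J(48,-110,110),vel=.4)
for n in("top","side"):
    c=optics.capture(n); np.savez(f"{n}1.npz",**c); cv2.imwrite(f"pics/{n}1.png",c["color"][...,::-1])
    try:
        s=tile(c,J(45,45,22)); print(n,s[:3],(np.array([*s[0]/1000,0])-J0)@np.c_[EX,EY]*1000)
    except Exception as e: print(n,e)
    if n=="top":
        a,_=roi(c,J(10,10,15),55); cv2.imwrite("pics/crop2.png",np.clip(a[:600,:,::-1]*1.6,0,255).astype(np.uint8))
print(readout.current_clock())
E
```

```text
slide [-0.5  0.6 -0.6]
(array([ 48., -12.,  26.]), -10.7) 10.0167
top list index out of range
side (array([516.6, 292.5], dtype=float32), array([66.5, 52. , 62. , 61.6], dtype=float32), array([ -4.9,  -5. , -13.6,  -9.8], dtype=float32)) [19.20046154 23.32037112]
10.875
```

View pics/crop2.png

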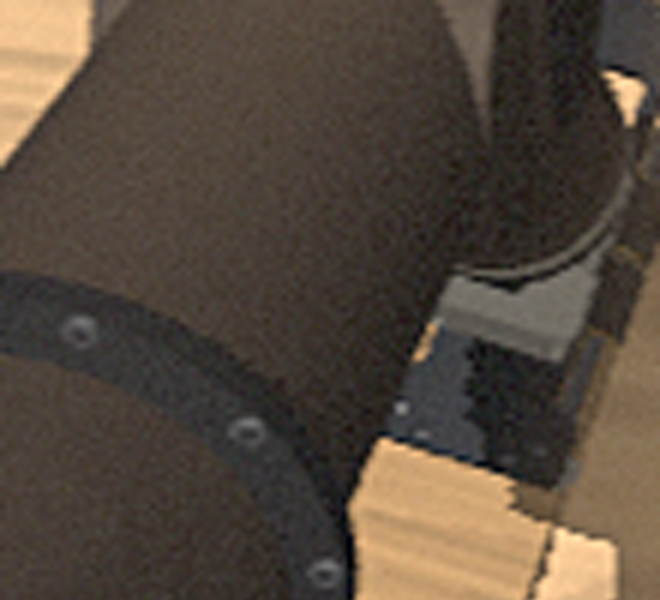

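The arm hides the tile in this view, so I'll move clear to above the mask and look again.

```bash
python3 - <<'E'
from h import *
robot.movel(J(48,-110,250),vel=.4)
m=np.radians(-36); mx=np.array([np.cos(m),np.sin(m),0])
robot.movep([.4,-.15,.26],Rd(mx))
for n in("top","side"):
    c=optics.capture(n); np.savez(f"{n}1.npz",**c)
    try:
        s=tile(c,J(45,45,22)); print(n,s[:3],(np.array([*s[0]/1000,0])-J0)@np.c_[EX,EY]*1000)
    except Exception as e: print(n,e)
    if n=="top":
        a,_=roi(c,J(10,10,15),55); cv2.imwrite("pics/crop3.png",np.clip(a[:600,:,::-1]*1.6,0,255).astype(np.uint8))
print(readout.current_clock())
E
```

```text
top (array([542.3, 309.2], dtype=float32), array([98.3, 97.9, 98.1, 96.1], dtype=float32), array([-5.6, -5.6, -4.5, -5.7], dtype=float32)) [41.6720631  44.16287063]
side (array([581.8, 265.7], dtype=float32), array([29.5, 10.9, 23.6,  8. ], dtype=float32), array([-18.5,  -4.6, -10.1,  44.6], dtype=float32)) [88.01870502  8.04515792]
12.725
```

View pics/crop3.png

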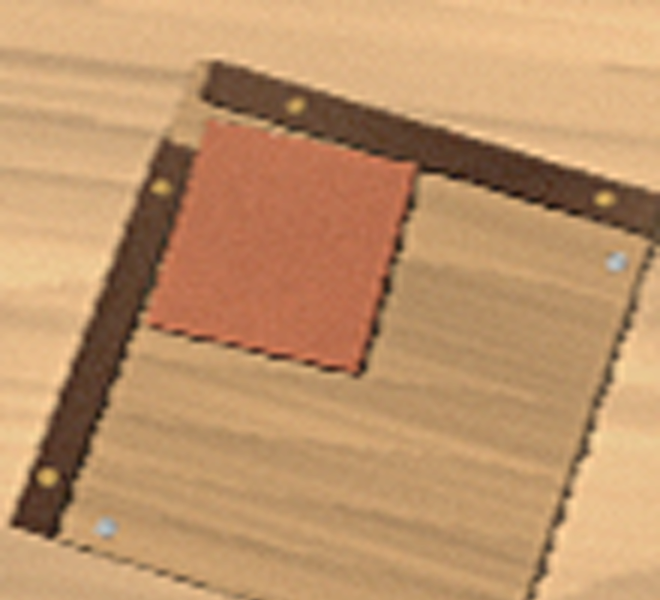

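The tile is still about 4° out, with a gap at the back fence near its +y end (crop (240,125)). I'll push +x near that end, then +y, then +x again.

```bash
python3 - <<'E'
from h import *
robot.movep(J(-50,58,150),Rd(EY)); robot.movel(J(-34,58,26),vel=.3)
f=readout.current_contact_force(); p,_=push((1,0),(-34,58,26),16,12); print("x",p,_,readout.current_contact_force().round(1))
robot.movel(J(-34,58,26)); robot.movel(J(-40,40,60),vel=.3); robot.movep(J(44,-36,60),Rd(EX)); robot.movel(J(44,-30,26),vel=.2)
print("y",push((0,1),(44,-30,26),16,12)); robot.movel(J(44,-30,26)); robot.movel(J(40,-50,60),vel=.3)
robot.movep(J(-40,45,60),Rd(EY)); robot.movel(J(-30,45,26),vel=.2); print("x",push((1,0),(-30,45,26),14,12))
robot.movel(J(-34,45,26)); robot.movel(J(-60,0,250),vel=.4)
m=np.radians(-36); mx=np.array([np.cos(m),np.sin(m),0])
robot.movep([.4,-.15,.26],Rd(mx))
for n in("top","side"):
    c=optics.capture(n); np.savez(f"{n}2.npz",**c)
    try:
        s=tile(c,J(45,45,22),r=35); print(n,s[:3],(np.array([*s[0]/1000,0])-J0)@np.c_[EX,EY]*1000)
    except Exception as e: print(n,e)
    a,_=roi(c,J(30,30,15),45); cv2.imwrite(f"pics/crop4{n}.png",np.clip(a[:600,:,::-1]*(1.6 if n=="top" else 1),0,255).astype(np.uint8))
print(readout.current_clock())
E
python3 -c "
import cv2,numpy as np
cv2.imwrite('pics/crop4.png',np.hstack([cv2.resize(cv2.imread(f'pics/crop4{n}.png'),(400,400)) for n in('top','side')]))"
```

```text
x [-16.  58.  26.] -15.0 [-14.3   4.6   9.7]
y (array([ 44., -10.,  26.]), -13.8)
x (array([-14.,  45.,  26.]), -16.0)
top (array([543.9, 310. ], dtype=float32), array([98.9, 97.5, 97.7, 96.3], dtype=float32), array([-7.2, -7.3, -6.5, -8. ], dtype=float32)) [43.11202205 45.22427484]
side (array([581.7, 263.9], dtype=float32), array([25.5, 12.7, 22.8,  7.4], dtype=float32), array([-21.9, -13.4,  -8.3, -33.9], dtype=float32)) [88.22752652  6.25448914]
28.3083
```

View pics/crop4.png

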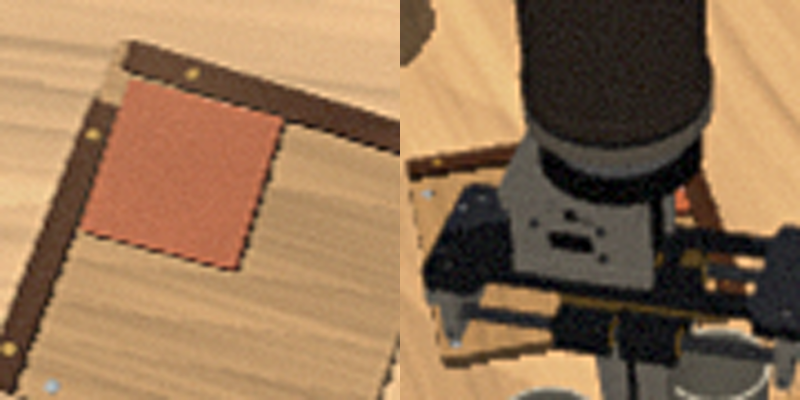

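The tile is still about 2.5° out because it jams between the two fences. I'll push +x harder near the +y end, where it rotates free, then seat it in y.

```bash
python3 - <<'E'
from h import *
robot.movep(J(-45,72,120),Rd(EY)); robot.movel(J(-24,72,28),vel=.3)
print("x",push((1,0),(-24,72,28),12,24,1.5),readout.current_contact_force().round(1))
robot.movel(J(-24,72,28)); robot.movel(J(-34,40,50),vel=.3); robot.movep(J(42,-36,50),Rd(EX)); robot.movel(J(42,-22,28),vel=.2)
print("y",push((0,1),(42,-22,28),12,10)); robot.movel(J(42,-22,28)); robot.movel(J(36,-45,50),vel=.3)
robot.movep(J(-34,66,50),Rd(EY)); robot.movel(J(-24,66,28),vel=.2); print("x",push((1,0),(-24,66,28),12,20,1.5))
robot.movel(J(-26,66,28)); robot.movel(J(-60,0,220),vel=.5)
m=np.radians(-36); mx=np.array([np.cos(m),np.sin(m),0])
robot.movep([.42,-.23,.2],Rd(mx)); robot.open_gripper()
for n in("top","side"):
    c=optics.capture(n); np.savez(f"{n}3.npz",**c)
    try:
        s=tile(c,J(45,45,22),r=35); print(n,s[:3],(np.array([*s[0]/1000,0])-J0)@np.c_[EX,EY]*1000)
    except Exception as e: print(n,e)
    a,_=roi(c,J(30,30,15),45); cv2.imwrite(f"pics/crop5{n}.png",np.clip(a[:600,:,::-1]*(1.6 if n=="top" else 1),0,255).astype(np.uint8))
print(readout.current_clock())
E
python3 -c "
import cv2,numpy as np
cv2.imwrite('pics/crop5.png',np.hstack([cv2.resize(cv2.imread(f'pics/crop5{n}.png'),(400,400)) for n in('top','side')]))"
```

```text
x (array([-7.5, 72. , 28. ]), -27.6) [-26.7   5.9  21.1]
y (array([ 42., -10.,  28.]), -10.6)
x (array([-9., 66., 28.]), -23.0)
top (array([546.6, 310.7], dtype=float32), array([98.8, 98.3, 97.3, 97. ], dtype=float32), array([ -9.8,  -9.6,  -9. , -10.5], dtype=float32)) [45.65284672 46.37494864]
side (array([525.5, 313.7], dtype=float32), array([103.8,  53.2, 102.6,  69.3], dtype=float32), array([-10. ,  -8.8, -19. , -11.2], dtype=float32)) [24.35045862 45.7286212 ]
45.2083
```

View pics/crop5.png

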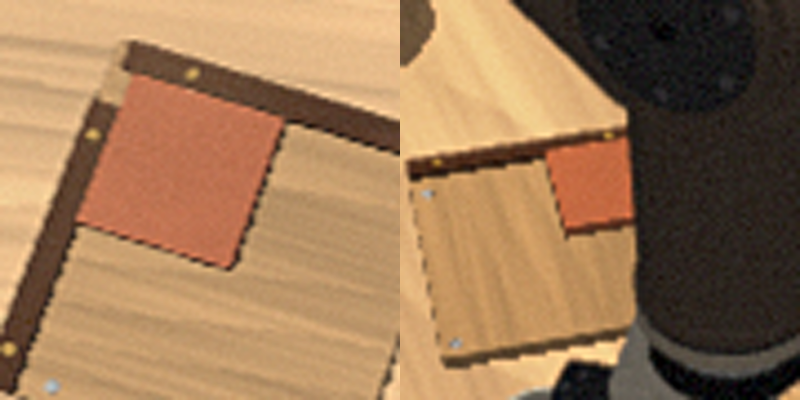

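The tile now reads flush and square: yaw -9.7°, centre within about 1 mm of home, with no gap at either fence. Next I grasp the mask, carry it over, and hover for a check.

```bash
cat >> h.py <<'E'
def holes(c,X,z,r=40):
    """pattern: bits seen through the sheet; centre of the four and mean angle of the diagonals"""
    a,o=roi(c,X,r); m=a.max(-1)-a.min(-1)<(16 if c["R"][2,1]<.3 else 24)
    ks=[q for q in cv2.findContours((~m).astype(np.uint8),cv2.RETR_CCOMP,cv2.CHAIN_APPROX_NONE)[0]]
    out=[(cv2.contourArea(q)/K/K,rect(cast(c,topx(q,o),z))[0]) for q in ks if 50<cv2.contourArea(q)/K/K<200]
    return out,a,m
E
python3 - <<'E'
from h import *
m=np.radians(-35.9); mx=np.array([np.cos(m),np.sin(m),0]); g=np.array([.4468,-.2575,0]); z=lambda h:np.array([0,0,h])
robot.movel(g+z(.06),Rd(mx),vel=.3); robot.movel(g+z(.018),vel=.12)
robot.close(45); print("w",readout.current_gripper_width(),readout.current_finger_force())
if .12<readout.current_gripper_width()<.3:
    robot.movel(g+z(.185),vel=.25)
    T=np.array([.5452,.3096,0])-.072*EX
    robot.movel(T+z(.185),Rd(EX),vel=.3); robot.movel(T+z(.065),vel=.2)
    np.save("T.npy",T)
    for n in("top","side"):
        c=optics.capture(n); np.savez(f"{n}4.npz",**c)
        o,a,mm=holes(c,[.5452,.3096,.05],.050); print(n,o)
        cv2.imwrite(f"pics/c6{n}.png",cv2.resize(np.clip(a[...,::-1]*(1.6 if n=="top" else 1),0,255).astype(np.uint8),(400,400)))
print(readout.current_clock(),readout.current_position().round(4))
E
python3 -c "
import cv2,numpy as np
cv2.imwrite('pics/crop6.png',np.hstack([cv2.imread(f'pics/c6{n}.png') for n in('top','side')]))"
```

```text
w 0.19336072397667925 44.99934732913971
top [(125.31944444444444, array([474.4, 295.8])), (89.31944444444444, array([543.6, 287.3]))]
side [(124.8888888888889, array([480.8, 340.1])), (62.625, array([551. , 381.8])), (137.94444444444443, array([512.6, 427. ]))]
51.225 [0.4753 0.3223 0.0664]
```

View pics/crop6.png

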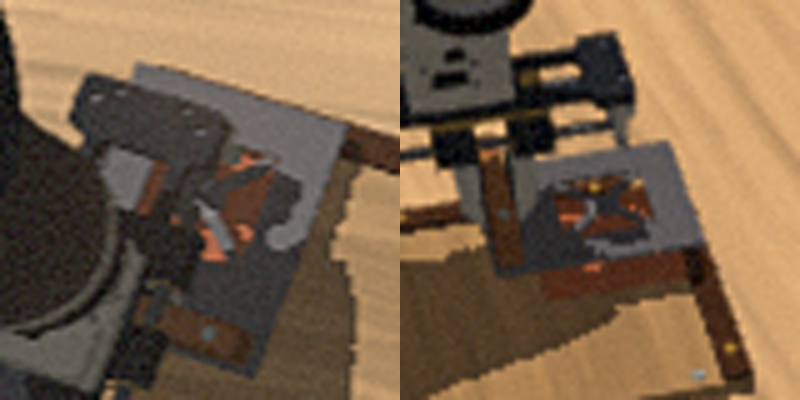

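The mask is held. The grip is on the open side and the tile shows through the cut-out. I'll measure the sheet's two free edges in both saved views.

```bash
cat >> h.py <<'E'
def sheet(c,P,z,r=40):
    """free +x and -y sheet edges near expected pattern centre P (world, sheet top z): offsets from P in jig axes, angles"""
    a,o=roi(c,[P[0],P[1],.05],r); m=(a.max(-1)-a.min(-1)<.33*a.max(-1))
    m=cv2.morphologyEx(m.astype(np.uint8),cv2.MORPH_OPEN,np.ones((7,7)))
    k=np.vstack(cv2.findContours(m,cv2.RETR_EXTERNAL,cv2.CHAIN_APPROX_NONE)[0])
    W=cast(c,topx(k,o),z); q=(W-[P[0],P[1],z])@np.c_[EX,EY]*1000; res=[]
    for ax,s,lo,hi in((0,60,-48,30),(0,60,-52,52),(1,-60,-20,50)):
        v=q[(abs(q[:,ax]-s)<9)&(q[:,1-ax]>lo)&(q[:,1-ax]<hi)]
        if len(v)<30: res.append((ax,len(v)));continue
        l=cv2.fitLine(v.astype(np.float32),cv2.DIST_HUBER,0,.01,.01).ravel()
        d=l[:2]/l[1-ax]; off=l[2+ax]-d[ax]*l[3-ax]-s
        ang=np.degrees(np.arctan(d[ax]))*(-1 if ax==0 else 1)
        res.append((ax,len(v),round(float(off),1),round(float(ang),2),np.abs(v[:,ax]-l[2+ax]-d[ax]*(v[:,1-ax]-l[3-ax])).mean().round(2)))
    return res
E
python3 - <<'E'
from h import *
Z=.0664-.018+.003
for n in("top","side"):
    c=dict(np.load(f"{n}4.npz"))
    for z in(Z-.004,Z): print(n,z,sheet(c,(.5452,.3096),z))
    P=cloud(c); q=(P-[.5452,.3096,0])@np.c_[EX,EY]*1000
    for x,y in((48,40),(48,0),(48,-45),(0,-50),(-50,-50),(10,-50)):
        k=(abs(q[...,0]-x)<5)&(abs(q[...,1]-y)<5)&(abs(P[...,2]-.05)<.02); print((x,y,k.sum(),round(float(np.median(P[k][:,2]))*1000,1)) if k.sum() else "-",end=" ")
    print()
c=dict(np.load("side0.npz"))
a,o=roi(c,(.49,.285,.022),45); print(tile(c)[:1])
E
```

```text
top 0.0474 [(0, 163, 3.7, -0.18, np.float64(0.29)), (0, 218, 3.6, -0.13, np.float64(0.27)), (1, 148, 0.2, -0.85, np.float64(0.34))]
top 0.0514 [(0, 164, 2.7, -0.1, np.float64(0.3)), (0, 219, 2.7, -0.12, np.float64(0.27)), (1, 148, -1.0, -0.84, np.float64(0.34))]
(48, 40, np.int64(6), 51.2) (48, 0, np.int64(13), 51.2) (48, -45, np.int64(15), 51.3) (0, -50, np.int64(14), 50.7) (-50, -50, np.int64(16), 51.9) (10, -50, np.int64(12), 52.3) 
side 0.0474 [(0, 80, 0.7, 0.07, np.float64(0.33)), (0, 106, 0.6, 0.09, np.float64(0.32)), (1, 123, 3.1, -2.19, np.float64(0.78))]
side 0.0514 [(0, 81, -0.4, 0.1, np.float64(0.32)), (0, 106, -0.3, 0.0, np.float64(0.33)), (1, 124, -1.8, -2.19, np.float64(0.78))]
(48, 40, np.int64(6), 50.4) (48, 0, np.int64(4), 50.2) (48, -45, np.int64(5), 51.0) (0, -50, np.int64(6), 50.4) (-50, -50, np.int64(8), 49.8) (10, -50, np.int64(6), 49.9) 
(array([489.9, 286.8], dtype=float32),)
```

The sheet is level to within about 1 mm and square to within about 0.5°. It sits about +1.6 mm in x and -1.3 mm in y from the tile in both views. I'll correct that and lower to 10 mm.

```bash
python3 - <<'E'
from h import *
print(readout.current_position().round(4))
G=np.array([.47386,.32397,.052]); cmd=G.copy()
robot.movel(cmd,Rd(EX),vel=.05); robot.dwell(.5); p=readout.current_position(); print(p.round(4))
G[2]=.050; cmd=cmd+(G-p); robot.movel(cmd,Rd(EX),vel=.03); robot.dwell(.5); p=readout.current_position(); print(p.round(4),(readout.current_eef_rot()-Rd(EX)).round(3).tolist())
for n in("top","side"):
    c=optics.capture(n); np.savez(f"{n}5.npz",**c); print(n,sheet(c,(.5452,.3096),p[2]-.015))
    P=cloud(c); q=(P-[.5452,.3096,0])@np.c_[EX,EY]*1000
    for x,y in((48,40),(48,0),(48,-45),(0,-50),(-50,-50)):
        k=(abs(q[...,0]-x)<5)&(abs(q[...,1]-y)<5)&(abs(P[...,2]-.04)<.02); print(round(float(np.median(P[k][:,2]))*1000,1) if k.sum() else "-",end=" ")
    print()
cv2.imwrite("pics/side5.png",c["color"][...,::-1])
print(readout.current_clock(),readout.current_gripper_width(),readout.current_contact_force().round(1))
E
```

```text
[0.4753 0.3223 0.0664]
[0.4739 0.324  0.0521]
[0.4738 0.324  0.0499] [[-0.0, 0.0, -0.0], [0.0, 0.0, -0.0], [-0.0, -0.0, 0.0]]
top [(0, 163, 1.3, 0.2, np.float64(0.28)), (0, 215, 1.3, 0.15, np.float64(0.28)), (1, 150, 1.2, -1.17, np.float64(0.38))]
36.7 34.3 34.5 35.9 34.8 
side [(0, 81, -1.3, 0.19, np.float64(0.33)), (0, 106, -1.4, 0.44, np.float64(0.36)), (1, 123, -0.5, -0.99, np.float64(0.55))]
32.9 35.2 34.6 33.1 33.8 
52.9917 0.1911819213546769 [-0.5  0.1 -1.5]
```

View pics/side5.png

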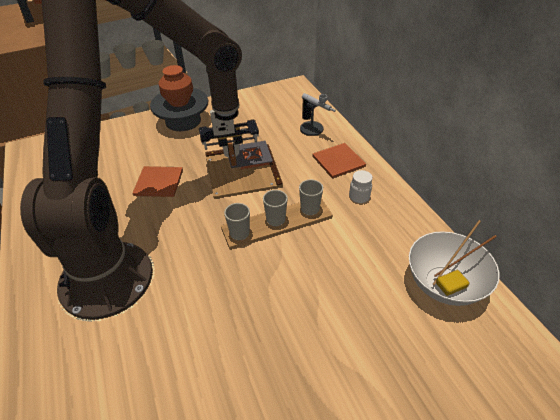

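The mask is within about 0.5 mm of centre in both views, with its sheet top at about 35 mm, which leaves about 10 mm clear. The picture shows the cups (237–311, 200–220) and the jar (361,187) where they were, and the mask over the tile at (252,152).

```bash
python3 -c "
from plant import robot
print(robot.finish_job())"
```

```text
the job is handed in; nothing more can be done
None
```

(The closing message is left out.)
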